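# Push a sheet blank out over the end of the filing rest

### The job

Get the aluminium blank ready for filing: push it with the fingertips along the wooden filing rest, out over the yellow end, until the blue line across the blank stands level with that end, so that everything beyond the line hangs free. Leave it lying flat on the rest with its long back edge against the metal fence. Only push it, never lift or tip it, and leave the screwdriver, the gasket and the pliers where they are.

Things in the scene. Friction and masses are not known exactly. Their poses are not given: they have to be found in the camera images.
- rest: Fixed filing rest: wooden block 78 mm deep (x), 180 mm long (y), flat top 40 mm above the bench, open at the front and both ends. An aluminium fence, 12 mm thick, along its far (+x) side stands 16 mm above the top. The last 22 mm at the -y end (robot's right) are yellow. Origin: centre of the block's underside, on the bench; x to the fence, y away from the yellow end, z up.
- rest_end (a point): Middle of the top edge of the rest's yellow end (at [0, -90, 40] mm in the rest's frame), axes as the rest's.
- fence_face (a point): Middle of the foot of the fence's working face, at the height of the wooden top (at [39, 0, 40] mm in the rest's frame), axes as the rest's.
- blank: Loose aluminium plate, 60 mm (x) by 100 mm (y) by 6 mm thick, about 0.1 kg, with dark drilled holes, lying on the rest's top, at first a little askew and off the fence; slides with light friction. Origin: centre of its underside; z up, -y end toward the rest's yellow end, +x edge is the long back edge that faces the fence.
- blank_line (a point): Middle of the blue line, 3 mm wide, drawn across the top of the blank, 25 mm from its -y end (at [0, -25, 6] mm in the blank's frame).
- back_left (a point): Left (+y) end of the blank's long back edge, at half its thickness (at [30, 50, 3] mm in the blank's frame).
- back_right (a point): Right (-y) end of the blank's long back edge, at half its thickness (at [30, -50, 3] mm in the blank's frame).
- driver: Bystander: stubby screwdriver with yellow handle, 30 x 88 x 30 mm, lying on the bench. Origin: centre of its underside.
- gasket: Bystander: grey silicone ring, 58 mm across, 9 mm high, lying on the bench. Origin: centre of its underside.
- pliers: Bystander: pliers with orange and black handles, 49 x 114 x 12 mm, lying on the bench beyond the yellow end. Origin: centre of its underside.
- lead (a point): Point on a solid black cable, about 10 mm thick, that hangs upright from ceiling to floor in front of the bench, within 40 mm of the vertical through this point. To pass from one side of it to the other, draw the arm back first, nearer to the base than the cable; keep the arm clear of it. The big black coffee machine right of it (y below -0.15, about 0.4 m high) is solid too.
There are look-alikes about, which are no part of the job. Of the things like the blank, leave any that is purple or turquoise; of the rest the larger one is meant.

How it is judged (in metres and radians):
At the end, for the whole second after the job is handed in: The blank lies still and flat on the rest, its blue line within 8 mm of the rest's yellow end, and both ends of its back edge within 5 mm of the fence (y of blank_line in the frame of rest_end between -0.008 and 0.008 m and x of each of back_left, back_right in the frame of fence_face above -0.005 m and z of blank in the frame of rest between 0.037 and 0.043 m and angle between blank's own z axis and vertical below 0.05 rad and linear speed of blank below 0.01 m/s); the robot touches nothing.
It fails at once if the blank is lifted off the rest (more than 8 mm) (z of blank in the frame of rest above 0.048 m).
It fails at once if the blank is tipped by more than 0.12 rad or falls off the rest (angle between blank's own z axis and vertical above 0.12 rad or z of blank in the frame of rest below 0.03 m).
It fails at once if the screwdriver, the gasket or the pliers are moved by more than 15 mm (distance of any of driver, gasket, pliers from where it was at the start of the episode above 0.015 m).
It also fails if it takes over 64 s, if anything falls off the work surface, if the arm or the gripper's body presses on something with over 40 N, if the wrist force passes 120 N, or if a joint passes its speed limit or range.

### The arm

A 6-joint arm with a two-finger parallel gripper is mounted at the origin on a cart in front of the work surface, level with it; the furniture and walls round the work are solid. World frame = base frame: x ahead of the robot, y to its left, z up, the work surface at z = 0. Lengths are in mm, angles in degrees, forces in N, time in s.
With the tool pointing down it reaches from about 325 to 900 mm from the base axis. Payload 6.1 kg.
Tool frame: the origin (TCP) lies at the very end of the fingers, on their centre line; the grasp point (between the pads) lies 19 mm behind it; z points along the fingers, y is the line along which they close (so a half turn about z gives the same grasp; the last joint's range is limited). The gripper opens to 87 mm and grips with 3 to 60 N. Pads are 19 mm wide; open, the fingers measure 117 mm over their backs; the gripper's body (75 mm by 190 mm) begins 51 mm behind the grasp point.
Start: joints at [-76.839, 12.628, 87.462, -0, 79.91, -7.225], TCP at [217.705, -585.85, 189.638] pointing down, gripper open.
Joint ranges: [-170.65, 170.65], [-52.31, 119.04], [5.05, 147.46], [-71.25, 251.25], [11.57, 151.72], [-153.62, 153.62]. Speed limits (degrees/s): [147.25, 147.25, 172.46, 180, 180, 180].

### API

Orientations are given as a 3x3 rotation matrix whose columns are the frame's x, y, z axes.
In Python, from cell import ctrl gives the robot as it stands.
- The arm moves only by the tool apply_moves, never from a script. Its argument "targets" is a list of rows, each a list of 7 numbers: the turn, a rotation vector about the world's x, y, z in units of 6 degrees (1.0 is 6 degrees), then the shift along the world's x, y, z in units of 0.02 m (1.0 is 0.02 m), then the opening, from -1 (shut) to 1 (fully open). In form: [[rx, ry, rz, x, y, z, grip], ...]. A call has 1 to 10 rows; each row shifts and turns the commanded pose from where the row before left it; what a row does not reach is not made up. A row lasts 1/12 s, in which the tool goes at most 41.7 mm and 7.16 degrees, less where a joint would pass 70% of its speed; a pose out of reach is approached as far as the arm can. A call with a number of a shift or a turn outside -1 to 1 is refused whole. A call with a gripper value outside its range is refused whole. The fingers move at their own pace and stop on an object; the grip force is fixed at half the most. Time passes only in rows, so rows that do not move let the fingers close. It gives the time, the measured TCP pose, the force, the opening and the grip force at its end, in the units of the state.
- ctrl.read_state(): the state, without advancing time (a new reading comes with each control period).
- ctrl.capture(name): name is "side" or "top"; returns a dict with "img" (400x640x3 uint8, red, green, blue), "z_map" (400x640 float32, mm along the optical axis (not along the pixel's ray), 0 where there is no reading), "camera_matrix" (3x3 intrinsics, pixels), "world_from_camera" (4x4, takes a point from camera to world coordinates). Camera axes: x right, y up, looking along -z (the intrinsics and any distortion apply to the point x, -y, -z); pixel columns grow to the right and rows downward; lengths in mm; the calibration is good to about 2 mm. A picture is of the moment at which its call begins.
- ctrl.job_done(): hands the job in; it is judged then, once.
Trained networks look in the newest picture that a camera, given by its name, has taken for a name from the list of things; names that differ only in an ending like _2 or _b are one class to them, and where a whole thing is asked for, a point or a joint stands for the part that bears it (a point fixed in the world has none). Each returns a list of dicts, best first, with "score" (0 to 1); they miss things now and then, are a little off and sometimes report something else, mostly with a low value. They report only what shows in the picture. A call takes as long as a camera call. They do not tell look-alikes from the thing itself.
- ctrl.silhouettes(camera, query): "mask" (400x640 bool, what is visible of it) and "point" ([column, row] in pixels, amid what is visible of it).
The state is a dict: "t": time; "joints": joint angles; "joint_vel": joint speeds; "joint_torque": joint torques, N m; "ee_pos": TCP position; "tcp_rot": TCP orientation; "ft_force": force on the tool from outside, world axes, zero at the start; "ft_torque": the same for the moment, N m; "grip_width": finger opening in mm; "grip_force": force on a finger pad.
Only numpy, scipy, OpenCV 4.12 (cv2) and the standard library are available. Lean on these libraries where they do the work, as an engineer would, in place of code of your own. Each camera call takes 0.05 s, during which the arm holds its last target. There are 200 camera calls.

## Working session

There is one attempt and no reset: what is moved stays moved. The work goes in short steps, Python scripts to look and compute and a tool call to move; the robot and the scene stay as the last step left them, time stands still between calls to the robot, and variables do not carry over. Pictures are saved under pics/ and viewed, at most 10 in all, crops included, and the job is handed in when it is done.

Besides the shell and the picture viewer there is one more tool, called after "Emit:" by a JSON object that holds its "name" and its "arguments". apply_moves: Moves the arm, as the interface text tells. Shifts and turns lie within -1 to 1; 1 stands for 0.02 m of shift or 6 degrees of turn. Its arguments: {"type":"object","properties":{"targets":{"type":"array"}},"required":["targets"]}

```bash
mkdir -p pics; cat > h.py <<'E'
import numpy as np, cv2
from cell import ctrl
def cap(n, f=None):
    c=ctrl.capture(n)
    if f: cv2.imwrite('pics/'+f, cv2.cvtColor(c['img'],cv2.COLOR_RGB2BGR))
    return c
def cloud(c):
    z=c['z_map'].astype(float); K=c['camera_matrix']; T=c['world_from_camera']
    v,u=np.mgrid[:400,:640]
    p=np.stack([(u-K[0,2])/K[0,0]*z,-(v-K[1,2])/K[1,1]*z,-z],-1)
    w=p@T[:3,:3].T+T[:3,3]; w[z==0]=np.nan
    return w
E
python3 - <<'E'
from h import *
for n in ('top','side'):
    c=cap(n,n+'0.png'); w=cloud(c)
    print(n,c['world_from_camera'].round(2).tolist())
    for q in ('rest','blank','driver','gasket','pliers','lead'):
        for d in ctrl.silhouettes(n,q)[:4]:
            m=d['mask']; P=w[m]; print(q,round(d['score'],2),np.round(d['point']),m.sum(),np.nanmedian(P,0).round(),np.nanpercentile(P,[2,98],axis=0).round().tolist())
s=ctrl.read_state();print(s['ee_pos'],s['tcp_rot'],s['t'])
E
```

```text
top [[0.01, 1.0, -0.08, 467.29], [-1.0, 0.0, -0.03, 285.18], [-0.03, 0.08, 1.0, 1149.67], [0.0, 0.0, 0.0, 1.0]]
rest 0.79 [324. 209.] 1745 [530. 306.  40.] [[457.0, 251.0, 2.0], [581.0, 426.0, 58.0]]
blank 0.85 [249. 171.] 464 [640. 518.   4.] [[609.0, 482.0, -1.0], [675.0, 552.0, 9.0]]
blank 0.82 [243. 214.] 291 [517. 529.   4.] [[490.0, 499.0, -1.0], [542.0, 557.0, 8.0]]
blank 0.7 [299. 225.] 803 [498. 368.  46.] [[472.0, 321.0, 41.0], [525.0, 417.0, 50.0]]
blank 0.58 [389. 180.] 805 [615. 129.   6.] [[574.0, 81.0, 1.0], [654.0, 176.0, 11.0]]
driver 0.8 [296. 173.] 332 [629. 386.  23.] [[616.0, 343.0, -3.0], [652.0, 423.0, 32.0]]
gasket 0.56 [349. 174.] 234 [624. 255.   8.] [[596.0, 231.0, 3.0], [651.0, 284.0, 13.0]]
pliers 0.67 [387. 242.] 247 [449. 139.  11.] [[436.0, 91.0, 1.0], [489.0, 191.0, 16.0]]Traceback (most recent call last):
  File "<stdin>", line 6, in <module>
ValueError: it knows: back_left, back_right, blank, blank_line, driver, fence_face, gasket, pliers, rest, rest_end
```

View pics/top0.png

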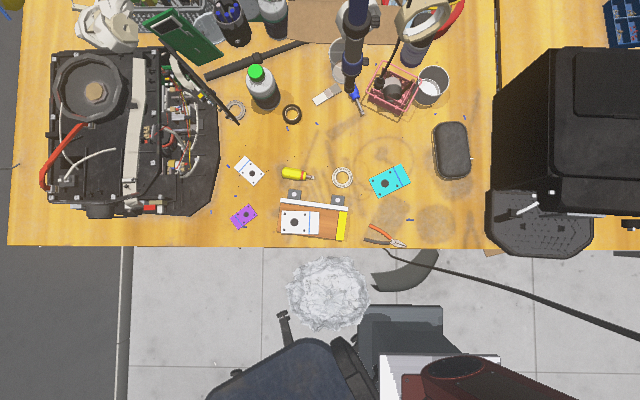

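The top view shows the blank at (299,225) on the rest, whose yellow end is at (342,225). The pliers are at (385,238), and the cable runs from (385,250) toward the lower right. The white, purple and turquoise look-alikes lie off the rest.

```bash
python3 - <<'E'
from h import *
c=cap('top'); w=cloud(c)
for x,y in ((385,250),(400,256),(420,262),(450,272),(500,290),(560,312),(600,326)):
    b=w[y-4:y+5,x-1:x+2].reshape(-1,3); b=b[~np.isnan(b[:,0])]; print((x,y),b[b[:,2].argmax()].round() if len(b) else None)
c=cap('side','side0.png'); w=cloud(c)
print(c['world_from_camera'].round(2).tolist(),c['camera_matrix'].round().tolist())
for q in ('rest','blank','driver','gasket','pliers','blank_line','rest_end','back_left','back_right'):
    for d in ctrl.silhouettes('side',q)[:4]:
        m=d['mask']; P=w[m]; print(q,round(d['score'],2),np.round(d['point']),m.sum(),np.nanmedian(P,0).round(),np.nanpercentile(P,[2,98],axis=0).round().tolist())
s=ctrl.read_state();print(s['ee_pos'],s['tcp_rot'],s['t'])
E
```

```text
(385, 250) [436. 144.   3.]
(400, 256) [ 392.   80. -111.]
(420, 262) [393.  66. 107.]
(450, 272) [396.  56. 328.]
(500, 290) [394.  44. 537.]
(560, 312) [391.  47. 699.]
(600, 326) [390.  48. 766.]
[[-0.94, 0.13, -0.33, 259.93], [-0.35, -0.36, 0.86, 1045.72], [-0.01, 0.92, 0.38, 515.36], [0.0, 0.0, 0.0, 1.0]] [[370.0, 0.0, 313.0], [0.0, 370.0, 199.0], [0.0, 0.0, 1.0]]
rest 0.94 [310. 284.] 2000 [510. 381.  38.] [[454.0, 259.0, 4.0], [575.0, 435.0, 56.0]]
blank 0.9 [234. 311.] 621 [641. 521.   4.] [[605.0, 484.0, -0.0], [680.0, 556.0, 6.0]]
blank 0.82 [321. 272.] 764 [496. 379.  46.] [[468.0, 322.0, 40.0], [528.0, 423.0, 47.0]]
blank 0.66 [309. 234.] 342 [612. 139.   5.] [[575.0, 87.0, 1.0], [651.0, 185.0, 7.0]]
blank 0.59 [286. 332.] 532 [512. 536.   4.] [[484.0, 500.0, -0.0], [541.0, 566.0, 5.0]]
driver 0.87 [264. 275.] 322 [626. 403.  21.] [[616.0, 347.0, 0.0], [648.0, 426.0, 29.0]]
gasket 0.64 [288. 255.] 230 [624. 267.   6.] [[596.0, 237.0, -1.0], [658.0, 290.0, 10.0]]
pliers 0.59 [363. 244.] 231 [453. 150.   9.] [[434.0, 94.0, -1.0], [492.0, 201.0, 12.0]]
blank_line 0.91 [310. 
[... 679 characters left out ...]
326.0, 43.0], [526.0, 423.0, 47.0]]
back_left 0.62 [311. 234.] 317 [612. 138.   5.] [[577.0, 87.0, 3.0], [649.0, 182.0, 7.0]]
back_right 0.97 [320. 276.] 707 [496. 381.  46.] [[468.0, 326.0, 41.0], [526.0, 423.0, 47.0]]
back_right 0.94 [233. 312.] 588 [640. 521.   4.] [[605.0, 481.0, -0.0], [674.0, 556.0, 6.0]]
back_right 0.77 [285. 330.] 529 [512. 537.   4.] [[483.0, 506.0, -0.0], [542.0, 566.0, 5.0]]
back_right 0.65 [311. 234.] 365 [614. 138.   5.] [[576.0, 78.0, -1.0], [657.0, 184.0, 7.0]]
[ 217.71064985 -585.87093994  189.67926395] [[ 9.37379083e-01  3.48310858e-01  1.35327078e-05]
 [ 3.48310858e-01 -9.37379082e-01 -5.18734355e-05]
 [-5.38280362e-06  5.33386625e-05 -9.99999999e-01]] 0.85
```

View pics/side0.png

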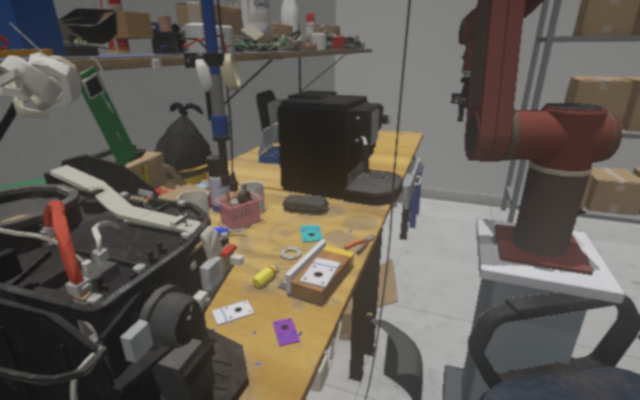

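The side view confirms the blank on the rest at (320,272) and the cable as an upright line near column 385. By depth the cable stands at about (393, 50). Next I fit the rest and blank poses and check the transit corridor.

```bash
cat >> h.py <<'E'
def fit(w):
    X=w.reshape(-1,3); X=X[~np.isnan(X[:,0])]
    X=X[(abs(X[:,0]-515)<90)&(abs(X[:,1]-335)<130)]
    return X
def rect(P):
    return cv2.minAreaRect(P[:,:2].astype(np.float32))
E
python3 - <<'E'
from h import *
for n in ('top','side'):
    c=cap(n); w=cloud(c); X=fit(w); z=X[:,2]; img=c['img'].astype(int)
    hist,e=np.histogram(z,np.arange(-4,66,2)); print(n,[(int(a),int(b)) for a,b in zip(e,hist) if b>8])
    for lo,hi in ((35,50),(44,49),(53,60)):
        P=X[(z>lo)&(z<hi)]; print(lo,hi,len(P),rect(P))
    R,G,B=img[...,0],img[...,1],img[...,2]
    y=(R>180)&(G>150)&(B<110)&(w[...,2]>36)&(w[...,2]<44)&(w[...,0]<600)&(w[...,1]<320)
    print('yellow',y.sum(),rect(w[y]) if y.sum()>5 else '')
    b=(B>R+50)&(B>G+15)&(w[...,2]>42)&(w[...,2]<50)&(abs(w[...,1]-335)<130)&(abs(w[...,0]-515)<90)
    print('blue',b.sum(),rect(w[b]) if b.sum()>2 else '')
    F=w.reshape(-1,3);F=F[~np.isnan(F[:,0])]
    for x0 in range(0,450,50):
        print(x0,[int(np.max(F[(F[:,0]>=x0)&(F[:,0]<x0+50)&(abs(F[:,1]-yy)<50)][:,2],initial=-999)) for yy in range(-600,700,100)])
c=cap('top');cv2.imwrite('pics/topc.png',cv2.resize(cv2.cvtColor(c['img'][185:255,260:410],cv2.COLOR_RGB2BGR),None,fx=5,fy=5,interpolation=cv2.INTER_CUBIC))
E
```

```text
top [(-4, 494), (-2, 1111), (0, 1080), (2, 535), (4, 181), (6, 95), (8, 56), (10, 28), (12, 17), (34, 34), (36, 164), (38, 375), (40, 415), (42, 267), (44, 318), (46, 272), (48, 123), (50, 48), (52, 62), (54, 111), (56, 85), (58, 42)]
35 50 1960 ((506.6680908203125, 338.87738037109375), (179.78768920898438, 89.92353057861328), 82.80294036865234)
44 49 665 ((502.2024230957031, 339.9381103515625), (169.3829345703125, 76.38518524169922), 84.4832992553711)
53 60 279 ((513.0861206054688, 337.88043212890625), (178.0888671875, 77.54839324951172), 82.54664611816406)
yellow 474 ((493.1450500488281, 286.0036315917969), (71.56832122802734, 76.49589538574219), 82.95278930664062)
blue 21 ((495.49468994140625, 345.4062194824219), (2.5398330688476562, 52.487491607666016), 87.77568817138672)
0 [-738, -736, -737, -735, -738, -999, 24, 17, 3, -212, -211, -209, -223]
50 [-733, -731, -736, -737, -637, -640, 15, 18, 4, -40, -209, -220, -736]
100 [-736, -736, -733, -736, 3, 4, 5, 14, 3, -40, -222, -628, -735]
150 [-737, -732, -737, -732, -643, -639, 5, 433, -482, -92, -493, -628, -735]
200 [-736, -733, -7
[... 1100 characters left out ...]
6), 84.52706146240234)
blue 0 
0 [-743, -999, -999, -999, -1, 11, 383, 383, 2, -217, -999, -999, -999]
50 [-743, -741, -742, 606, 624, 14, 382, 365, 2, -41, -999, -999, -999]
100 [-739, -742, -742, 602, 624, 13, 605, 547, 1, -46, -999, -999, -999]
150 [-743, -742, -740, -742, -648, -644, 606, 588, -999, -102, -999, -999, -999]
200 [536, 628, 630, -742, -742, 618, 616, 604, -999, -999, -999, -999, -999]
250 [607, 623, -741, -742, -747, -465, -441, -438, -999, -999, -999, -999, -999]
300 [-741, -743, -744, -999, -999, -444, -429, -433, -999, -999, -999, -999, -999]
350 [-741, -740, -497, -499, -999, -436, 614, 470, -999, -999, -999, -999, -999]
400 [2, 1, 52, 54, 54, 53, 1, 12, 12, 1, 1, 2, 2]
```

View pics/topc.png

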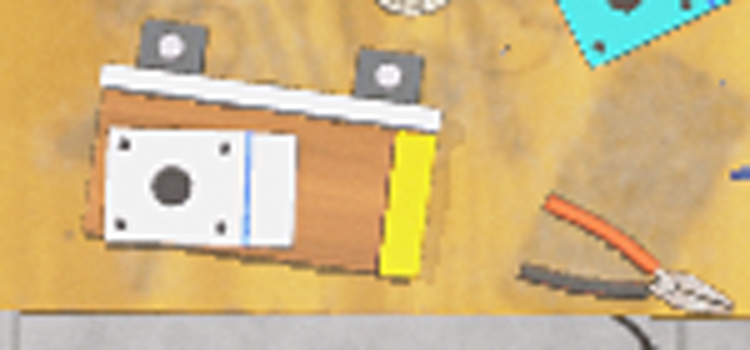

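The crop shows the rest turned about -7.4° and the blank about -2°, roughly 17 mm off the fence, with the blue line about 93 mm from the yellow end. The transit path looks clear, so I retract and raise the arm first, to pass inside the cable.

Emit:
{"name": "apply_moves", "arguments": {"targets": [[0, 0, 1, -0.37, 1, 0.8, 0], [0, 0, 1, -0.37, 1, 0.8, 0], [0, 0, 1, -0.37, 1, 0.8, 0], [0, 0, 1, -0.37, 1, 0.8, 0], [0, 0, 1, -0.37, 1, 0.8, 0], [0, 0, 1, -0.37, 1, 0.8, 0], [0, 0, 1, -0.37, 1, 0.8, 0], [0, 0, 1, -0.37, 1, 0.8, 0], [0, 0, 1, -0.37, 1, 0.8, 0], [0, 0, 1, -0.37, 1, 0.8, 0]]}}

```text
t: 1.83
ee_pos: [143.4, -384.7, 350.5]
tcp_rot: [[0.162, 0.987, 0.0], [0.987, -0.162, -0.0], [-0.0, 0.0, -1.0]]
ft_force: [0.3, -0.8, -0.2]
grip_width: 43.7
grip_force: 0.0
```

Emit:
{"name": "apply_moves", "arguments": {"targets": [[0, 0, 1, -0.37, 1, 0.3, 0], [0, 0, 1, -0.37, 1, 0.3, 0], [0, 0, 1, -0.37, 1, 0.3, 0], [0, 0, 1, -0.37, 1, 0.3, 0], [0, 0, 1, -0.2, 1, 0.3, 0], [0, 0, 1, 0, 1, 0, 0]]}}

```text
t: 2.33
ee_pos: [109.6, -265.2, 381.0]
tcp_rot: [[-0.448, 0.894, 0.0], [0.894, 0.448, -0.003], [-0.002, -0.001, -1.0]]
ft_force: [0.4, -0.4, -0.1]
grip_width: 43.5
grip_force: 0.0
```

```bash
python3 -c "
from h import *
s=ctrl.read_state();print(s['joints'],s['ee_pos'])"
```

```text
[-8.34275215e+01 -3.92451806e+01  1.10468448e+02 -1.57765331e-02
  1.08626667e+02 -1.10058575e+02] [ 109.57782838 -265.20765597  380.98429477]
```

Emit:
{"name": "apply_moves", "arguments": {"targets": [[0, 0, 0.67, 0.91, 0.42, 0, 0], [0, 0, 0.67, 0.88, 0.48, 0, 0], [0, 0, 0.67, 0.84, 0.54, 0, 0], [0, 0, 0.67, 0.8, 0.6, 0, 0], [0, 0, 0.67, 0.76, 0.65, 0, 0], [0, 0, 0.67, 0.71, 0.7, 0, 0], [0, 0, 0.67, 0.66, 0.75, 0, 0], [0, 0, 0.67, 0.6, 0.79, 0, 0], [0, 0, 0.67, 0.53, 0.84, 0, 0], [0, 0, 0.67, 0.45, 0.88, 0, 0]]}}

```text
t: 3.17
ee_pos: [253.4, -132.0, 379.8]
tcp_rot: [[-0.919, 0.394, 0.001], [0.394, 0.919, -0.0], [-0.001, -0.0, -1.0]]
ft_force: [-0.6, -0.2, -0.1]
grip_width: 43.5
grip_force: 0.0
```

Emit:
{"name": "apply_moves", "arguments": {"targets": [[0, 0, 0.67, 0.4, 0.9, 0, 0], [0, 0, 0.67, 0.33, 0.93, 0, 0], [0, 0, 0.67, 0.27, 0.95, 0, 0], [0, 0, 0.67, 0.2, 0.97, 0, 0], [0, 0, 0.67, 0.13, 0.98, 0, 0], [0, 0, 0.5, 0.06, 0.98, 0, 0], [0, 0, 0.3, 0.0, 1, 0, 0], [0, 0, 0, -0.06, 1, 0, 0], [0, 0, 0, -0.12, 1, 0, 0], [0, 0, 0, -0.15, 0.98, 0, 0]]}}

```text
t: 4.0
ee_pos: [273.8, 61.9, 379.8]
tcp_rot: [[-1.0, -0.026, 0.001], [-0.026, 1.0, -0.0], [-0.001, -0.0, -1.0]]
ft_force: [-0.3, -0.7, -0.2]
grip_width: 43.2
grip_force: 0.0
```

Emit:
{"name": "apply_moves", "arguments": {"targets": [[0, 0, 0, -0.1, 1, 0, 0], [0, 0, 0, -0.1, 1, 0, 0], [0, 0, 0, 0, 1, 0, 0], [0, 0, 0, 0, 1, 0, 0], [0, 0, 0, 0, 1, 0, 0], [0, 0, 0, 0, 1, 0, 0], [0, 0, 0, 0, 1, 0, 0], [0, 0, 0, 0, 1, 0, 0], [0, 0, -0.5, 0, 1, 0, 0], [0, 0, -1, 0, 1, 0, 0]]}}

```text
t: 4.83
ee_pos: [269.8, 262.0, 379.8]
tcp_rot: [[-0.991, 0.133, 0.001], [0.133, 0.991, 0.0], [-0.001, 0.0, -1.0]]
ft_force: [-0.2, 0.2, 0.5]
grip_width: 43.5
grip_force: 0.0
```

Emit:
{"name": "apply_moves", "arguments": {"targets": [[0, 0, 0, 0.3, 1, -1, 0], [0, 0, 0, 0.9, 1, -1, 0], [0, 0, 0, 0.9, 1, -1, 0], [0, 0, 0, 0.9, 1, -1, 0], [0, 0, 0, 0.9, 1, -1, 0], [0, 0, 0, 0.9, 0.5, -1, 0], [0, 0, 0, 0.9, 0, -1, 0], [0, 0, 0, 0.9, 0, -1, 0], [0, 0, 0, 0.9, 0, -1, 0], [0, 0, 0, 0.8, 0, -1, 0]]}}

```text
t: 5.67
ee_pos: [437.1, 370.9, 178.6]
tcp_rot: [[-0.991, 0.131, 0.0], [0.131, 0.991, 0.0], [-0.0, 0.0, -1.0]]
ft_force: [0.2, -0.8, -0.1]
grip_width: 43.4
grip_force: 0.0
```

Emit:
{"name": "apply_moves", "arguments": {"targets": [[0, 0, 0, 0, 0, -1, 0], [0, 0, 0, 0, 0, -1, 0], [0, 0, 0, 0, 0, -1, 0], [0, 0, 0, 0, 0, 0, 0]]}}

```text
t: 6.0
ee_pos: [433.4, 369.0, 114.9]
tcp_rot: [[-0.991, 0.131, -0.007], [0.131, 0.991, -0.004], [0.006, -0.005, -1.0]]
ft_force: [-0.9, -0.8, -0.5]
grip_width: 43.2
grip_force: 0.0
```

```bash
python3 - <<'E'
from h import *
c=cap('top');w=cloud(c)
cv2.imwrite('pics/a.png',cv2.resize(cv2.cvtColor(c['img'][185:265,250:410],cv2.COLOR_RGB2BGR),None,fx=5,fy=5,interpolation=cv2.INTER_CUBIC))
s=ctrl.read_state();print(s['ee_pos'],s['t'])
E
```

```text
[434.39505405 369.74876579 117.23624265] 6.05
```

View pics/a.png

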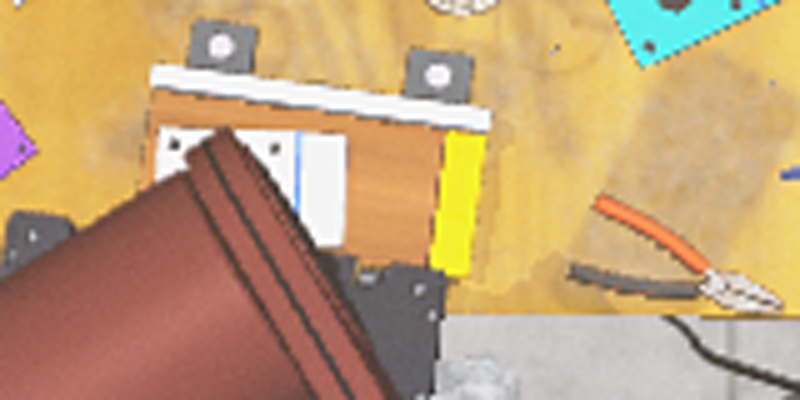

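The arm partly covers the blank, which has not moved: line at crop (298,170), yellow end at (457,200). The approach in front of the rest is clear, so I lower the fingers.

Emit:
{"name": "apply_moves", "arguments": {"targets": [[0, 0, 0, 0, 0, -1, 0], [0, 0, 0, 0, 0, -1, 0], [0, 0, 0, 0, 0, -1, 0], [0, 0, 0, 0, 0, -0.6, 0], [0, 0, 0, 0, 0, 0, 0], [0, 0, 0, 0, 0, 0, 0], [0, 0, 0, 0, 0, 0, 0]]}}

```text
t: 6.63
ee_pos: [437.3, 371.7, 49.5]
tcp_rot: [[-0.991, 0.131, 0.002], [0.131, 0.991, 0.001], [-0.002, 0.002, -1.0]]
ft_force: [-0.1, -0.4, 0.8]
grip_width: 43.6
grip_force: 0.0
```

Emit:
{"name": "apply_moves", "arguments": {"targets": [[0, 0, 0, 0, 0, -0.32, 0], [0, 0, 0, 0.3, 0, 0, 0], [0, 0, 0, 0.3, 0, 0, 0], [0, 0, 0, 0.2, -0.02, 0, 0], [0, 0, 0, 0.15, -0.02, 0, 0], [0, 0, 0, 0.15, -0.02, 0, 0], [0, 0, 0, 0.15, -0.02, 0, 0], [0, 0, 0, 0.1, -0.01, 0, 0], [0, 0, 0, 0.1, -0.01, 0, 0], [0, 0, 0, 0, 0, 0, 0]]}}

```text
t: 7.47
ee_pos: [465.5, 368.9, 41.3]
tcp_rot: [[-0.991, 0.131, 0.0], [0.131, 0.991, 0.0], [-0.0, 0.0, -1.0]]
ft_force: [-0.0, -0.8, 0.3]
grip_width: 43.2
grip_force: 0.0
```

Emit:
{"name": "apply_moves", "arguments": {"targets": [[0, 0, 0, 0.1, -0.01, 0.05, 0], [0, 0, 0, 0.1, -0.01, 0, 0], [0, 0, 0, 0.1, -0.01, 0, 0], [0, 0, 0, 0, 0, 0, 0]]}}

```text
t: 7.8
ee_pos: [471.5, 368.4, 42.4]
tcp_rot: [[-0.991, 0.131, 0.0], [0.131, 0.991, 0.0], [-0.0, 0.0, -1.0]]
ft_force: [1.0, 0.6, 0.3]
grip_width: 43.5
grip_force: 0.0
```

```bash
python3 - <<'E'
from h import *
s=ctrl.read_state();print(s['ee_pos'],s['ft_force'],s['t'])
c=cap('side');w=cloud(c)
a=cv2.resize(cv2.cvtColor(c['img'][220:320,260:380],cv2.COLOR_RGB2BGR),None,fx=5,fy=5,interpolation=cv2.INTER_CUBIC)
cv2.imwrite('pics/b.png',a)
E
```

```text
[471.53722006 368.36282471  42.37676813] [0.99467844 0.60384399 0.30376179] 7.8
```

View pics/b.png

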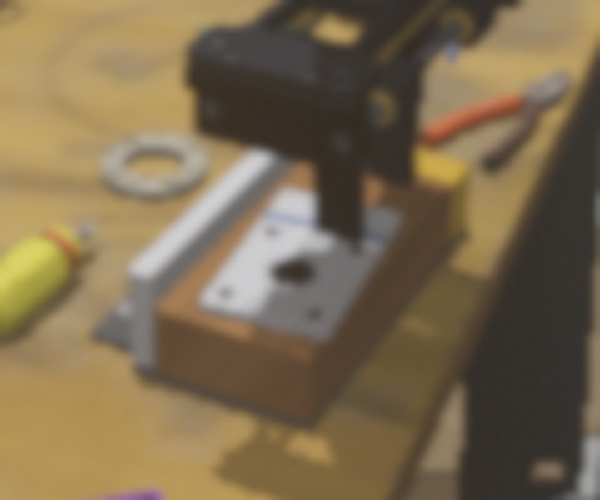

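In the side crop the finger tip shows at (360,250), near the front edge and the right end of the blue line. I check that against the projected tool position.

```bash
cat >> h.py <<'E'
def proj(c,p):
    T=c['world_from_camera'];K=c['camera_matrix'];q=T[:3,:3].T@(np.array(p,float)-T[:3,3])
    return np.array([K[0,0]*q[0]/-q[2]+K[0,2],K[1,1]*-q[1]/-q[2]+K[1,2]])
E
python3 - <<'E'
from h import *
c=cap('side');w=cloud(c);s=ctrl.read_state()
t=np.array(s['ee_pos']);y=np.array(s['tcp_rot'])[:,1]
P=lambda p:((proj(c,p)-[260,220])*5).round()
print('tcp',P(t),'fingers',P(t+22*y),P(t+37*y),P(t-22*y),P(t-37*y))
b=w[220:320,260:380]
for n,(u,v) in dict(tip=(345,230),tip2=(340,200),blleft=(215,300),blfront=(322,332),wood=(175,290),linefar=(275,215),linenear=(378,237),fin2=(400,170),corner=(395,215),holebig=(295,270)).items(): print(n,b[v//5,u//5].round())
img=c['img'].astype(int);R,G,B=img[...,0],img[...,1],img[...,2]
z=w[...,2]; m=(z>43)&(z<49)&(abs(w[...,0]-510)<70)&(abs(w[...,1]-340)<100)&(R+G+B>330)&(abs(R-B)<40)
print(m.sum(),rect(w[m]))
E
```

```text
tcp [360. 266.] fingers [339. 291.] [324. 309.] [380. 242.] [394. 226.]
tip [468. 401.  82.]
tip2 [471. 400.  95.]
blleft [521. 418.  45.]
blfront [471. 424.  45.]
wood [544. 411.  40.]
linefar [520. 347.  46.]
linenear [470. 349.  47.]
fin2 [459. 348.  83.]
corner [467. 328.  46.]
holebig [496. 387.  46.]
493 ((506.7441101074219, 379.1097412109375), (113.87779235839844, 86.7945556640625), 77.7702407836914)
```

```bash
python3 - <<'E'
from h import *
c=cap('side');w=cloud(c);b=w[220:320,260:380];im=c['img'][220:320,260:380]
for u,v in ((345,240),(342,250),(340,260),(337,270),(335,280),(332,290),(330,300),(327,310),(322,320)): print(u,v,b[v//5,u//5].round(),im[v//5,u//5])
a=np.hstack([cv2.resize(cv2.cvtColor(im[30:75,30:90],cv2.COLOR_RGB2BGR),None,fx=9,fy=9,interpolation=cv2.INTER_NEAREST)])
cv2.imwrite('pics/c.png',cv2.convertScaleAbs(a,alpha=1.3))
E
```

```text
345 240 [468. 400.  76.] [87 83 81]
342 250 [482. 364.  45.] [113 110 109]
340 260 [479. 372.  46.] [114 112 112]
337 270 [479. 379.  45.] [115 112 112]
335 280 [476. 388.  46.] [115 113 113]
332 290 [477. 395.  45.] [115 113 112]
330 300 [473. 404.  46.] [115 113 113]
327 310 [473. 411.  46.] [113 111 110]
322 320 [473. 419.  46.] [113 110 110]
```

View pics/c.png

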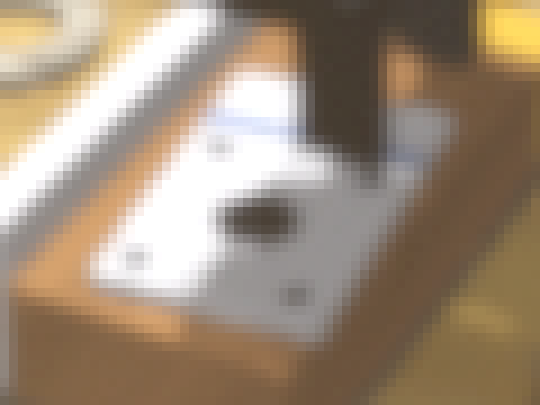

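The crop shows the fingertip ending above the blank, at about z≈70 by depth, so there has been no contact. I measure where the tip really ends.

```bash
python3 - <<'E'
from h import *
s=ctrl.read_state();t=np.array(s['ee_pos']);R=np.array(s['tcp_rot']);print(t,s['grip_width'],s['joints'].round(2) if hasattr(s['joints'],'round') else s['joints'])
for n in ('side','top'):
    w=cloud(cap(n));X=w.reshape(-1,3);X=X[~np.isnan(X[:,0])]
    L=(X-t)@R   # tool frame
    m=(abs(L[:,0])<40)&(abs(L[:,1])<110)&(L[:,2]<-8)&(L[:,2]>-160)
    L=L[m]
    for z0 in range(-160,-8,10):
        q=L[(L[:,2]>=z0)&(L[:,2]<z0+10)]
        if len(q): print(n,z0,len(q),q[:,0].min().round(),q[:,0].max().round(),'y',np.percentile(q[:,1],[0,25,50,75,100]).round())
E
```

```text
[471.04460127 368.35822886  42.20561675] 43.66362277936072 [ 30.47  17.37  98.5    0.    64.13 -52.01]
side -160 144 -22.0 29.0 y [-50.  -0.  13.  15.  19.]
side -150 723 -35.0 40.0 y [-95.  16.  64.  85.  96.]
side -140 303 -37.0 39.0 y [-89.  19.  76.  94.  96.]
side -130 351 -34.0 40.0 y [-89. -30.  32.  87.  95.]
side -120 328 -36.0 40.0 y [-87. -25.  73.  87.  89.]
side -110 160 -35.0 40.0 y [-82. -25.  86.  87.  89.]
side -100 6 3.0 11.0 y [-28. -27. -26. -26. -24.]
side -70 40 -9.0 13.0 y [-31. -21.  32.  33.  35.]
side -60 75 -9.0 14.0 y [-31. -22.  25.  31.  33.]
side -50 79 -8.0 13.0 y [-31. -22. -19.  31.  33.]
side -40 54 -9.0 13.0 y [-28. -22.   4.  30.  32.]
top -160 1 25.0 25.0 y [-51. -51. -51. -51. -51.]
top -150 336 -36.0 28.0 y [-97. -89. -81. -69.  93.]
top -140 1 21.0 21.0 y [-94. -94. -94. -94. -94.]
top -130 35 -36.0 37.0 y [-68. -58. -55. -53. -50.]
top -120 8 -30.0 37.0 y [-64. -63. -61. -59. -56.]
```

The depth cloud puts the finger ends and the gripper body both 31 mm farther back than the tool data says. The real tip is therefore about 31 mm above the reported TCP. I back off, lower the arm accordingly and check again by camera.

Emit:
{"name": "apply_moves", "arguments": {"targets": [[0, 0, 0, -0.9, 0, 0, 0], [0, 0, 0, -0.9, 0, 0, 0], [0, 0, 0, 0, 0, -0.5, 0], [0, 0, 0, 0, 0, -0.5, 0], [0, 0, 0, 0, 0, -0.3, 0], [0, 0, 0, 0, 0, 0, 0], [0, 0, 0, 0, 0, 0, 0]]}}

```text
t: 8.63
ee_pos: [435.1, 367.9, 15.3]
tcp_rot: [[-0.991, 0.131, -0.001], [0.131, 0.991, -0.001], [0.001, -0.001, -1.0]]
ft_force: [0.3, 0.3, -0.3]
grip_width: 43.5
grip_force: 0.0
```

```bash
cat >> h.py <<'E'
def tip(c):
    s=ctrl.read_state();t=np.array(s['ee_pos']);R=np.array(s['tcp_rot'])
    w=cloud(c);img=c['img'].astype(int).sum(-1)
    X=w[(img<330)&~np.isnan(w[...,0])];L=(X-t)@R
    L=L[(abs(L[:,0])<20)&(abs(L[:,1])<45)&(L[:,2]<-5)&(L[:,2]>-95)]
    print('tcp',t.round(1),'f',np.round(s['ft_force'],1),'t',s['t'],'toolmax z',np.percentile(L[:,2],[90,97,99,100]).round(1),'x',np.percentile(L[:,0],[3,97]).round(1),'y',np.percentile(L[:,1],[3,97]).round(1))
E
python3 - <<'E'
from h import *
c=cap('side');tip(c)
E
```

```text
tcp [435.5 368.2  15.9] f [ 0.5  0.3 -0.5] t 8.6833 toolmax z [-35.1 -32.5 -31.3 -30.5] x [-8.9 13.2] y [-28.9  33.3]
```

Emit:
{"name": "apply_moves", "arguments": {"targets": [[0, 0, 0, 0.3, 0, -0.18, 0], [0, 0, 0, 0.3, 0, 0, 0], [0, 0, 0, 0.2, 0, 0, 0], [0, 0, 0, 0.15, -0.02, 0, 0], [0, 0, 0, 0.15, -0.02, 0, 0], [0, 0, 0, 0.15, -0.02, 0, 0], [0, 0, 0, 0.15, -0.02, 0, 0], [0, 0, 0, 0, 0, 0, 0], [0, 0, 0, 0, 0, 0, 0]]}}

```text
t: 9.43
ee_pos: [463.6, 366.9, 12.9]
tcp_rot: [[-0.991, 0.131, 0.001], [0.131, 0.991, 0.0], [-0.001, 0.0, -1.0]]
ft_force: [0.3, 0.6, 2.1]
grip_width: 43.4
grip_force: 1.3
```

```bash
cat >> h.py <<'E'
def blank(c):
    w=cloud(c);i=c['img'].astype(int);z=w[...,2]
    m=(z>43.5)&(z<48.5)&(abs(w[...,0]-515)<60)&(w[...,1]>200)&(w[...,1]<440)&(i.max(-1)-i.min(-1)<60)&(i.sum(-1)>300)
    n,l,st,_=cv2.connectedComponentsWithStats(m.astype(np.uint8),connectivity=4)
    m=l==1+st[1:,4].argmax(); print('blank',m.sum(),[np.round(q,1) for q in rect(w[m])],np.percentile(w[m],[1,50,99],axis=0).round(1).tolist())
    b=(i[...,2]>i[...,0]+12)&(z>43)&(z<49)&(abs(w[...,0]-515)<60)&(w[...,1]>200)&(w[...,1]<440)
    if b.sum()>2: print('line',b.sum(),w[b].mean(0).round(1))
E
python3 - <<'E'
from h import *
c=cap('side');tip(c);blank(c)
E
```

```text
tcp [463.6 366.9  12.9] f [0.6 1.3 1.7] t 9.4833 toolmax z [-11.7  -6.4  -5.5  -5.2] x [-9.  12.4] y [-33.4  42.1]
blank 421 [array([504.4, 385.8]), array([72.7, 59.7]), np.float64(87.0)] [[476.4, 349.8, 43.7], [507.8, 394.6, 45.7], [534.2, 422.4, 47.6]]
```

Emit:
{"name": "apply_moves", "arguments": {"targets": [[0, 0, 0, 0.1, -0.01, 0, 0], [0, 0, 0, 0.1, -0.01, 0, 0], [0, 0, 0, 0.1, -0.01, 0, 0], [0, 0, 0, 0, 0, 0, 0], [0, 0, 0, 0, 0, 0, 0]]}}

```text
t: 9.9
ee_pos: [469.3, 366.2, 12.7]
tcp_rot: [[-0.991, 0.131, 0.0], [0.131, 0.991, 0.0], [-0.0, 0.0, -1.0]]
ft_force: [-2.0, 1.2, 3.6]
grip_width: 43.8
grip_force: 2.7
```

Emit:
{"name": "apply_moves", "arguments": {"targets": [[0, 0, 0, 0.1, -0.01, 0, 0], [0, 0, 0, 0.1, -0.01, 0, 0], [0, 0, 0, 0, 0, 0, 0]]}}

```text
t: 10.15
ee_pos: [473.2, 365.8, 12.7]
tcp_rot: [[-0.991, 0.131, -0.0], [0.131, 0.991, 0.0], [0.0, 0.0, -1.0]]
ft_force: [-3.1, 0.9, 5.2]
grip_width: 43.3
grip_force: 3.5
```

```bash
python3 - <<'E'
from h import *
c=cap('side');tip(c);blank(c)
cv2.imwrite('pics/d.png',cv2.resize(cv2.cvtColor(c['img'][235:310,270:360],cv2.COLOR_RGB2BGR),None,fx=7,fy=7,interpolation=cv2.INTER_CUBIC))
E
```

```text
tcp [473.2 365.8  12.7] f [-3.2 -0.   4.5] t 10.2 toolmax z [-13.4  -7.4  -6.2  -5.5] x [-9.  12.5] y [-34.2  43.4]
blank 418 [array([515.4, 384.4]), array([71.7, 63.4]), np.float64(84.1)] [[486.7, 347.7, 43.8], [520.2, 391.4, 45.7], [548.0, 421.2, 48.1]]
```

View pics/d.png

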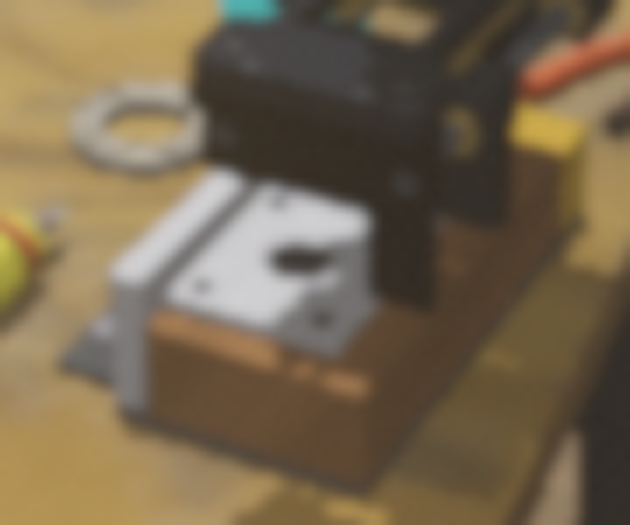

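The blank now lies parallel to the fence, almost touching it: back edge from crop (165,295) to (275,185). I push a little further to seat it.

Emit:
{"name": "apply_moves", "arguments": {"targets": [[0, 0, 0, 0.05, -0.01, 0.04, 0], [0, 0, 0, 0.1, -0.01, 0, 0], [0, 0, 0, 0, 0, 0, 0]]}}

```text
t: 10.45
ee_pos: [476.8, 365.1, 13.5]
tcp_rot: [[-0.991, 0.131, 0.001], [0.131, 0.991, -0.0], [-0.001, -0.0, -1.0]]
ft_force: [-1.1, 0.2, 2.4]
grip_width: 43.2
grip_force: 1.4
```

Emit:
{"name": "apply_moves", "arguments": {"targets": [[0, 0, 0, 0.1, -0.01, 0, 0], [0, 0, 0, 0, 0, 0, 0]]}}

```text
t: 10.62
ee_pos: [478.6, 365.0, 13.5]
tcp_rot: [[-0.991, 0.131, 0.0], [0.131, 0.991, -0.0], [-0.0, -0.0, -1.0]]
ft_force: [-2.3, 0.8, 4.8]
grip_width: 43.6
grip_force: 1.9
```

```bash
python3 - <<'E'
from h import *
c=cap('side');blank(c)
w=cloud(c);u=c['img'].astype(int)
X=w.reshape(-1,3);y=np.array([.128,.992]);x=np.array([.992,-.128])
# rest frame coords about (500.3,341)
q=np.c_[(X[:,:2]-[500.3,341])@x,(X[:,:2]-[500.3,341])@y,X[:,2]]
for y0 in range(40,90,8):
    k=q[(abs(q[:,1]-y0)<5)&(abs(q[:,0])<60)&(q[:,2]>30)]; k=k[k[:,0].argsort()]
    print(y0,[(int(a),int(b)) for a,b in k[:,[0,2]][::2]])
E
```

```text
blank 398 [array([521.8, 386.9]), array([80.8, 74.8]), np.float64(85.8)] [[486.7, 347.0, 43.8], [523.3, 395.6, 45.5], [557.4, 423.8, 47.9]]
40 [(-59, 221), (-59, 269), (-59, 308), (-59, 260), (-59, 249), (-59, 268), (-59, 331), (-59, 218), (-59, 294), (-59, 310), (-59, 300), (-59, 314), (-59, 258), (-59, 334), (-59, 335), (-59, 246), (-59, 296), (-59, 281), (-59, 220), (-59, 285), (-59, 278), (-59, 251), (-59, 306), (-59, 298), (-59, 332), (-58, 297), (-58, 316), (-58, 328), (-58, 335), (-58, 256), (-58, 215), (-58, 321), (-58, 292), (-58, 284), (-58, 282), (-58, 262), (-58, 304), (-58, 288), (-58, 258), (-58, 290), (-58, 226), (-58, 329), (-58, 247), (-58, 314), (-58, 306), (-58, 266), (-58, 326), (-58, 330), (-57, 218), (-57, 132), (-57, 299), (-57, 275), (-57, 221), (-57, 209), (-57, 223), (-57, 310), (-57, 251), (-57, 289), (-57, 332), (-57, 268), (-57, 320), (-57, 270), (-57, 293), (-57, 323), (-57, 327), (-57, 282), (-56, 284), (-56, 224), (-56, 313), (-56, 274), (-56, 260), (-56, 294), (-56, 304), (-56, 290), (-56, 277), (-56, 330), (-56, 254), (-56, 251), (-56, 266), (-56, 28
[... 28228 characters left out ...]
38), (7, 32), (7, 158), (8, 36), (9, 39), (9, 41), (10, 40), (10, 30), (13, 39), (13, 31), (13, 33), (14, 37), (15, 39), (16, 39), (17, 33), (18, 40), (18, 30), (19, 38), (20, 39), (21, 31), (22, 40), (23, 34), (23, 40), (24, 34), (25, 30), (26, 40), (27, 31), (28, 32), (28, 36), (29, 33), (30, 37), (30, 34), (31, 40), (32, 34), (33, 36), (34, 39), (35, 40), (35, 35), (37, 36), (38, 39), (38, 49), (39, 43), (39, 40), (39, 52), (40, 44), (40, 54), (40, 47), (40, 49), (41, 53), (41, 55), (42, 54), (42, 53), (42, 38), (43, 33), (43, 55), (43, 35), (45, 48), (45, 43), (45, 35), (45, 52), (45, 39), (46, 57), (46, 53), (47, 42), (48, 54), (48, 36), (48, 43), (49, 30), (50, 49), (50, 43), (51, 53)]
```

The measurement shows the blank spanning rest x from -21 to 39, so it is against the fence. The fingertips have ridden up on its front edge, so I need to go about 2–3 mm lower next time. I lift, close the fingers and go round to the +y end.

Emit:
{"name": "apply_moves", "arguments": {"targets": [[0, 0, 0, -0.1, 0, 1, 0], [0, 0, 0, 0, 0, 1, 0], [0, 0, 0, 0.45, 0.86, 0, -1], [0, 0, 0, 0.5, 0.86, 0, -1], [0, 0, 0, 0.45, 0.86, 0, -1], [0, 0, 0, 0.45, 0.86, 0, -1], [0, 0, 0, 0.45, 0.86, 0, -1], [0, 0, 0, 0.05, 0, 0, -1], [0, 0, 0, 0, 0, 0, -1]]}}

```text
t: 11.42
ee_pos: [523.6, 451.2, 52.6]
tcp_rot: [[-0.991, 0.13, 0.0], [0.13, 0.991, -0.001], [-0.0, -0.001, -1.0]]
ft_force: [0.3, -0.8, -0.7]
grip_width: 5.7
grip_force: 0.0
```

```bash
cat >> h.py <<'E'
def rf(P):
    P=np.atleast_2d(P); d=P[:,:2]-[500.3,341]
    return np.c_[d@[.992,-.128],d@[.128,.992],P[:,2]]
def blankrf(c):
    w=cloud(c);i=c['img'].astype(int);q=rf(w.reshape(-1,3)).reshape(w.shape)
    m=(q[...,2]>43.2)&(q[...,2]<49)&(abs(q[...,0])<60)&(q[...,1]>-140)&(q[...,1]<100)&(i.max(-1)-i.min(-1)<45)&(i.sum(-1)>250)
    n,l,st,_=cv2.connectedComponentsWithStats(m.astype(np.uint8),connectivity=4)
    m=l==1+st[1:,4].argmax(); print('blank rf',m.sum(),[np.round(k,1) for k in rect(q[m])],'1/50/99%',np.percentile(q[m],[1,50,99],axis=0).round(1).tolist())
    b=(i[...,2]>i[...,0]+15)&(q[...,2]>42)&(q[...,2]<50)&(q[...,0]>-25)&(q[...,0]<38)&(q[...,1]>-110)&(q[...,1]<60)
    if b.sum()>2: print('line rf',b.sum(),q[b].mean(0).round(1),np.polyfit(q[b][:,0],q[b][:,1],1).round(3))
E
python3 - <<'E'
from h import *
for n in ('side','top'):
    c=cap(n);blankrf(c)
s=ctrl.read_state();print(s['ee_pos'],s['grip_width'],rf(s['ee_pos']))
E
```

```text
blank rf 630 [array([13.1, 36. ]), array([114.5,  73.9]), np.float64(88.8)] 1/50/99% [[-22.3, -19.3, 43.6], [6.9, 29.5, 45.6], [45.1, 90.2, 48.1]]
line rf 31 [ 7.9  3.1 45.6] [0.035 2.803]
blank rf 161 [array([ 7.8, 15.7]), array([57.4, 23.6]), np.float64(2.8)] 1/50/99% [[-20.9, 3.6, 43.3], [6.4, 15.5, 46.0], [36.3, 26.1, 48.9]]
line rf 37 [ 8.   1.9 46.2] [0.026 1.661]
[522.74980653 450.24475707  52.61604613] 2.4665628791972214 [[  8.28687917 111.24437425  52.61604613]]
```

Emit:
{"name": "apply_moves", "arguments": {"targets": [[0, 0, 0, 0, 0, -1, -1], [0, 0, 0, 0, 0, -0.7, -1], [0, 0, 0, 0, 0, -0.4, -1], [0, 0, 0, 0, 0, 0, -1], [0, 0, 0, 0, 0, 0, -1]]}}

```text
t: 11.93
ee_pos: [522.3, 450.3, 10.4]
tcp_rot: [[-0.991, 0.131, -0.002], [0.131, 0.991, -0.001], [0.002, -0.002, -1.0]]
ft_force: [-0.0, -0.1, 0.3]
grip_width: 0.3
grip_force: 0.0
```

```bash
python3 - <<'E'
from h import *
c=cap('side');s=ctrl.read_state();t=np.array(s['ee_pos']);R=np.array(s['tcp_rot']);w=cloud(c)
m=(c['img'].astype(int).sum(-1)<330)&~np.isnan(w[...,0]);L=(w[m]-t)@R
L=L[(abs(L[:,0])<20)&(abs(L[:,1])<25)&(L[:,2]<-15)&(L[:,2]>-90)]
print(len(L),np.percentile(L[:,2],[90,99,100]).round(1),np.percentile(L[:,0],[2,98]).round(1),np.percentile(L[:,1],[2,98]).round(1))
print(t.round(1),s['ft_force'])
E
```

```text
269 [-26.2 -15.4 -15. ] [-6.1 17.9] [-22.7  14.5]
[523.1 450.9  11.5] [0.05379471 1.05422843 0.31303073]
```

Emit:
{"name": "apply_moves", "arguments": {"targets": [[0, 0, 0, -0.04, -0.3, 0, -1], [0, 0, 0, -0.04, -0.3, 0, -1], [0, 0, 0, -0.03, -0.2, 0, -1], [0, 0, 0, -0.03, -0.2, 0, -1], [0, 0, 0, 0, 0, 0, -1]]}}

```text
t: 12.4
ee_pos: [520.4, 430.2, 11.8]
tcp_rot: [[-0.991, 0.131, 0.0], [0.131, 0.991, -0.0], [-0.0, -0.0, -1.0]]
ft_force: [-0.1, -0.2, -0.8]
grip_width: 0.4
grip_force: 0.0
```

Emit:
{"name": "apply_moves", "arguments": {"targets": [[0, 0, 0, -0.03, -0.2, 0, -1], [0, 0, 0, -0.03, -0.2, 0, -1], [0, 0, 0, -0.03, -0.2, 0, -1], [0, 0, 0, 0, 0, 0, -1]]}}

```text
t: 12.73
ee_pos: [518.6, 418.7, 11.7]
tcp_rot: [[-0.991, 0.131, 0.0], [0.131, 0.991, 0.0], [-0.0, 0.0, -1.0]]
ft_force: [-0.1, 0.2, -0.2]
grip_width: 0.7
grip_force: 0.1
```

```bash
python3 - <<'E'
from h import *
for n in ('side','top'):
    c=cap(n);blankrf(c)
s=ctrl.read_state();print(s['ee_pos'],s['ft_force'],rf(s['ee_pos']))
E
```

```text
blank rf 382 [array([-1.1, 21.2]), array([ 47. , 103.8]), np.float64(3.2)] 1/50/99% [[-23.1, -28.6, 43.5], [-6.8, 13.2, 45.6], [22.6, 70.3, 47.6]]
line rf 4 [-1.4 -5.4 45.9] [-0.055 -5.466]
blank rf 137 [array([  8.5, -22. ]), array([59.5, 18.7]), np.float64(0.7)] 1/50/99% [[-20.9, -31.3, 43.3], [7.1, -22.2, 46.0], [37.6, -13.2, 48.9]]
[518.48570262 418.87985432  11.47937208] [ 0.00852363 -0.88159954 -0.1753748 ] [[ 8.07159565 79.58458542 11.47937208]]
```

The blank slides well: its line is now at rest y ≈ -5, and the tool-to-line offset is 85 mm. I push most of the remaining way.

Emit:
{"name": "apply_moves", "arguments": {"targets": [[0, 0, 0, -0.04, -0.3, 0, -1], [0, 0, 0, -0.05, -0.4, 0, -1], [0, 0, 0, -0.05, -0.4, 0, -1], [0, 0, 0, -0.05, -0.4, 0, -1], [0, 0, 0, -0.05, -0.4, 0, -1], [0, 0, 0, -0.05, -0.4, 0, -1], [0, 0, 0, -0.05, -0.4, 0, -1], [0, 0, 0, -0.04, -0.3, 0, -1], [0, 0, 0, -0.03, -0.2, 0, -1], [0, 0, 0, -0.02, -0.1, 0, -1]]}}

```text
t: 13.67
ee_pos: [509.9, 352.4, 11.4]
tcp_rot: [[-0.991, 0.131, -0.0], [0.131, 0.991, -0.0], [0.0, -0.0, -1.0]]
ft_force: [-0.2, 1.3, 0.5]
grip_width: 0.3
grip_force: 0.5
```

```bash
cat >> h.py <<'E'
def yel(c):
    w=cloud(c);i=c['img'].astype(int);q=rf(w.reshape(-1,3)).reshape(w.shape)
    m=(i[...,0]>130)&(i[...,1]>110)&(i[...,2]<0.5*i[...,1])&(q[...,2]>37)&(q[...,2]<43)&(abs(q[...,0])<45)&(q[...,1]<-60)&(q[...,1]>-110)
    if m.sum()>5: print('yellow top',m.sum(),np.percentile(q[m],[1,50,99],axis=0).round(1).tolist())
E
python3 - <<'E'
from h import *
for n in ('side','top'):
    c=cap(n);blankrf(c);yel(c)
s=ctrl.read_state();print(s['ee_pos'],s['ft_force'],rf(s['ee_pos']))
E
```

```text
blank rf 321 [array([  0.5, -45.9]), array([ 49.2, 102.4]), np.float64(0.4)] 1/50/99% [[-23.9, -96.1, 43.5], [-7.6, -53.6, 45.5], [23.0, 4.0, 47.3]]
yellow top 18 [[-38.6, -83.1, 38.3], [-33.1, -77.1, 39.9], [-26.8, -66.8, 41.0]]
blank rf 72 [array([  8. , -92.8]), array([52.4, 11.4]), np.float64(0.4)] 1/50/99% [[-16.3, -98.3, 43.6], [10.3, -92.8, 46.2], [34.0, -87.0, 48.9]]
[509.80521322 352.62768026  11.38112697] [-0.44157682 -0.0680282  -0.52286811] [[ 7.94082844 12.75132611 11.38112697]]
```

Emit:
{"name": "apply_moves", "arguments": {"targets": [[0, 0, 0, -0.02, -0.15, 0, -1], [0, 0, 0, -0.02, -0.15, 0, -1], [0, 0, 0, -0.02, -0.15, 0, -1], [0, 0, 0, -0.02, -0.15, 0, -1], [0, 0, 0, -0.02, -0.15, 0, -1], [0, 0, 0, -0.01, -0.1, 0, -1], [0, 0, 0, 0, 0, 0, -1], [0, 0, 0, 0, 0, 0, -1]]}}

```text
t: 14.43
ee_pos: [507.6, 335.8, 11.4]
tcp_rot: [[-0.991, 0.131, -0.0], [0.131, 0.991, -0.0], [0.0, -0.0, -1.0]]
ft_force: [-0.2, -0.0, 0.6]
grip_width: 0.6
grip_force: 0.0
```

Emit:
{"name": "apply_moves", "arguments": {"targets": [[0, 0, 0, 0.02, 0.3, 0, -1], [0, 0, 0, 0.05, 0.5, 0.5, -1], [0, 0, 0, 0.05, 1, 1, -1], [0, 0, 0, 0, 1, 1, -1], [0, 0, 0, -1, 1, 0.5, 0], [0, 0, 0, -1, 0, 0, 0], [0, 0, 0, -1, 0, 0, 0], [0, 0, 0, -1, 0, 0, 0], [0, 0, 0, 0, 0, 0, 0]]}}

```text
t: 15.18
ee_pos: [426.5, 413.5, 71.9]
tcp_rot: [[-0.992, 0.128, -0.002], [0.128, 0.992, -0.0], [0.002, -0.0, -1.0]]
ft_force: [-0.0, -0.6, 0.3]
grip_width: 26.1
grip_force: 0.0
```

```bash
python3 - <<'E'
from h import *
for n in ('side','top'):
    c=cap(n);blankrf(c);yel(c)
    cv2.imwrite('pics/e%s.png'%n,cv2.resize(cv2.cvtColor(c['img'][185:255,280:400] if n=='top' else c['img'][225:300,270:370],cv2.COLOR_RGB2BGR),None,fx=6,fy=6,interpolation=cv2.INTER_CUBIC))
a=cv2.imread('pics/etop.png');b=cv2.imread('pics/eside.png');
s=ctrl.read_state();print(s['ee_pos'],rf(s['ee_pos']))
E
```

```text
blank rf 272 [array([12.5, 22.2]), array([141.4,  66.5]), np.float64(85.6)] 1/50/99% [[-22.4, -46.7, 43.3], [18.7, -21.5, 45.6], [48.3, 90.5, 48.8]]
blank rf 531 [array([  7. , -52.3]), array([73.2, 59.3]), np.float64(89.9)] 1/50/99% [[-22.1, -88.1, 43.3], [7.5, -52.6, 46.0], [36.0, -16.5, 48.9]]
line rf 36 [  8.7 -90.8  46.5] [ 6.0000e-03 -9.0802e+01]
yellow top 40 [[-37.6, -90.7, 37.7], [-31.2, -79.8, 40.3], [38.2, -71.0, 42.9]]
[429.90853061 413.34189321  72.38050766] [[-79.08809997  62.75304998  72.38050766]]
```

View pics/etop.png

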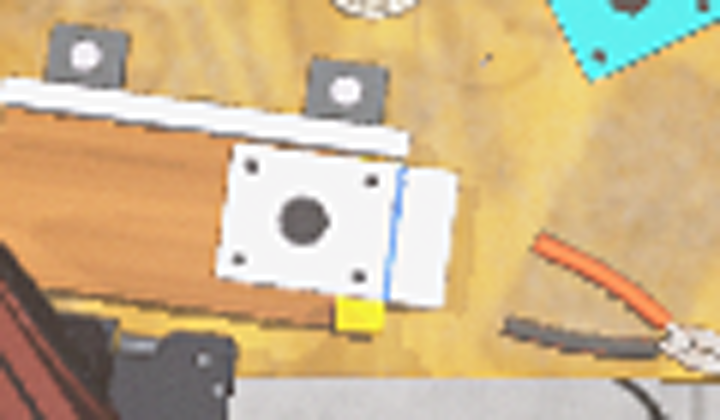

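The top view shows the blue line, from crop (403,170) to (388,298), level with the end of the yellow (383,330). By measurement the line is at -90.8 against the rest end at -90. A slight gap to the fence may remain near (370,158), so I make a final front push.

Emit:
{"name": "apply_moves", "arguments": {"targets": [[0, 0, 0, 0.1, -0.9, 0, 0], [0, 0, 0, 0.1, -0.9, 0, 0], [0, 0, 0, 0.1, -0.9, 0, 0], [0, 0, 0, 0.1, -0.9, 0, 0], [0, 0, 0, 0.1, -0.9, 0, 0], [0, 0, 0, 0.1, -0.9, 0, 0], [0, 0, 0, 0, -0.8, -0.8, 0], [0, 0, 0, 0, 0, -1, 0], [0, 0, 0, 0, 0, -1, 0], [0, 0, 0, 0, 0, -0.2, 0]]}}

```text
t: 16.12
ee_pos: [441.4, 286.8, 9.0]
tcp_rot: [[-0.991, 0.132, -0.003], [0.132, 0.991, -0.002], [0.003, -0.002, -1.0]]
ft_force: [-1.1, -0.5, -0.9]
grip_width: 43.4
grip_force: 0.0
```

Emit:
{"name": "apply_moves", "arguments": {"targets": [[0, 0, 0, 0, 0, 0, 0], [0, 0, 0, 0, 0, 0, 0]]}}

```text
t: 16.28
ee_pos: [443.1, 288.4, 12.2]
tcp_rot: [[-0.991, 0.131, 0.001], [0.131, 0.991, 0.0], [-0.001, 0.0, -1.0]]
ft_force: [1.0, 0.4, 0.3]
grip_width: 43.4
grip_force: 0.0
```

Emit:
{"name": "apply_moves", "arguments": {"targets": [[0, 0, 0, 0.25, -0.03, -0.05, 0], [0, 0, 0, 0.25, -0.03, 0, 0], [0, 0, 0, 0.2, -0.03, 0, 0], [0, 0, 0, 0.1, -0.01, 0, 0], [0, 0, 0, 0.1, -0.01, 0, 0], [0, 0, 0, 0, 0, 0, 0], [0, 0, 0, 0, 0, 0, 0]]}}

```text
t: 16.87
ee_pos: [460.2, 285.9, 10.5]
tcp_rot: [[-0.991, 0.131, 0.0], [0.131, 0.991, -0.0], [-0.0, 0.0, -1.0]]
ft_force: [-0.4, 0.3, 0.3]
grip_width: 43.5
grip_force: 0.0
```

Emit:
{"name": "apply_moves", "arguments": {"targets": [[0, 0, 0, 0.07, -0.01, 0, 0], [0, 0, 0, 0.05, 0, 0, 0], [0, 0, 0, 0, 0, 0, 0], [0, 0, 0, 0, 0, 0, 0]]}}

```text
t: 17.2
ee_pos: [462.4, 285.7, 10.4]
tcp_rot: [[-0.991, 0.131, -0.0], [0.131, 0.991, -0.0], [0.0, -0.0, -1.0]]
ft_force: [-0.4, -1.0, 0.7]
grip_width: 43.6
grip_force: 0.3
```

Emit:
{"name": "apply_moves", "arguments": {"targets": [[0, 0, 0, 0.05, -0.01, 0, 0], [0, 0, 0, 0.05, 0, 0, 0], [0, 0, 0, 0, 0, 0, 0]]}}

```text
t: 17.45
ee_pos: [462.6, 285.6, 10.1]
tcp_rot: [[-0.991, 0.131, -0.004], [0.131, 0.991, -0.0], [0.004, -0.001, -1.0]]
ft_force: [-7.2, 0.7, 5.1]
grip_width: 43.5
grip_force: 3.5
```

Emit:
{"name": "apply_moves", "arguments": {"targets": [[0, 0, 0, 0.05, -0.01, 0, 0], [0, 0, 0, 0.0, 0, 0, 0], [0, 0, 0, 0, 0, 0, 0]]}}

```text
t: 17.7
ee_pos: [462.7, 285.6, 10.1]
tcp_rot: [[-0.991, 0.131, -0.005], [0.131, 0.991, -0.0], [0.005, -0.001, -1.0]]
ft_force: [-9.4, 1.1, 6.0]
grip_width: 43.3
grip_force: 5.0
```

The push now meets a firm stop of about 9 N with no further motion, so the blank is seated. I back off straight and verify.

Emit:
{"name": "apply_moves", "arguments": {"targets": [[0, 0, 0, -0.2, 0.02, 0, 0], [0, 0, 0, -0.5, 0.05, 0, 0], [0, 0, 0, -0.7, 0, 0, 0], [0, 0, 0, -0.7, 0.8, 0.5, 0], [0, 0, 0, -0.5, 1, 1, 0], [0, 0, 0, -0.5, 1, 1, 0], [0, 0, 0, -0.5, 1, 1, 0], [0, 0, 0, 0, 1, 0, 0], [0, 0, 0, 0, 1, 0, 0], [0, 0, 0, 0, 0, 0, 0]]}}

```text
t: 18.53
ee_pos: [393.6, 406.1, 81.7]
tcp_rot: [[-0.992, 0.129, 0.003], [0.129, 0.992, 0.003], [-0.002, 0.003, -1.0]]
ft_force: [-0.4, -0.6, 1.0]
grip_width: 43.7
grip_force: 0.0
```

```bash
python3 - <<'E'
from h import *
for n in ('side','top'):
    c=cap(n);blankrf(c);yel(c)
w=cloud(c);q=rf(w.reshape(-1,3)).reshape(w.shape)
for d in ('driver','gasket','pliers'):
    r=ctrl.silhouettes('top',d)
    if r: print(d,np.nanmedian(w[r[0]['mask']],0).round())
cv2.imwrite('pics/f.png',cv2.resize(cv2.cvtColor(c['img'][185:255,280:400],cv2.COLOR_RGB2BGR),None,fx=6,fy=6,interpolation=cv2.INTER_CUBIC))
s=ctrl.read_state();print(s['ee_pos'],s['t'])
E
```

```text
blank rf 430 [array([  9.5, -55.7]), array([103. ,  62.2]), np.float64(89.4)] 1/50/99% [[-20.8, -95.5, 43.6], [10.6, -46.7, 45.5], [40.1, -10.5, 48.0]]
yellow top 21 [[-38.7, -85.5, 37.5], [-33.3, -74.7, 39.4], [-24.3, -68.7, 40.9]]
blank rf 545 [array([  9.6, -52.1]), array([60.3, 73.3]), np.float64(0.1)] 1/50/99% [[-19.8, -88.1, 43.4], [8.8, -52.2, 46.2], [39.1, -16.4, 48.8]]
line rf 38 [  9.3 -90.6  46.6] [-2.0000e-03 -9.0613e+01]
yellow top 41 [[-37.8, -90.2, 37.6], [-29.5, -80.1, 40.0], [-22.3, -70.6, 42.5]]
driver [631. 387.  26.]
gasket [620. 264.   9.]
pliers [450. 144.  11.]
[393.23465833 401.71745172  79.92436393] 18.7833
```

View pics/f.png

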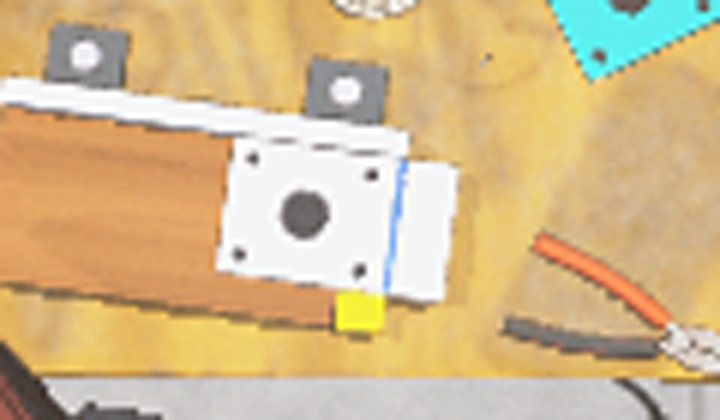

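The blank is flush to the fence (line top end at crop (403,165)), with the blue line level with the yellow end (383,310). The bystanders are in place, so I hand in.

```bash
python3 -c "
from cell import ctrl
print(ctrl.job_done())"
```

```text
the job is handed in; nothing more can be done
None
```

The job is handed in: the blank lies flat against the fence with its blue line within about 1 mm of the yellow end (camera measurement), the screwdriver, gasket and pliers were left untouched, and the hand-in call returned no verdict.

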